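Clear the soroban with a fingertip along its bar

ROBOT

A 6-joint arm with a two-finger parallel gripper is mounted at the origin on the work surface. World frame = base frame: x ahead of the robot, y to its left, z up, the work surface at z = 0. Lengths are in mm, angles in rad, forces in N, time in s.
With the tool pointing down it reaches from about 275 to 750 mm from the base axis. Payload 10.2 kg.
Tool frame: the origin (TCP) lies on the centre line of the jaws, within the pads' length; the fingertips stand 17 mm ahead of it and the grasp point (between the pads) lies 2 mm behind it (ctrl.tip_extent is the distance from the TCP to the fingertips, in mm); z points along the fingers, y is the line along which they close (so a half turn about z gives the same grasp; the last joint's range is limited). The gripper opens to 85 mm and grips with 20 to 120 N. Pads are 22 mm wide; open, the fingers measure 114 mm over their backs; the gripper's body (76 mm by 85 mm) begins 54 mm behind the grasp point. The pads swing forward as they close: fully open they stand 13 mm farther back than shut.
Start: joints at [0.923, 0.313, 1.498, -0, 1.331, -0.223], TCP at [216.386, 478.339, 248.294] pointing down, gripper open.
Joint ranges: [-2.94, 2.94], [-0.97, 2.17], [0.19, 2.56], [-1.23, 4.37], [0.02, 3.11], [-2.88, 2.88]. Speed limits (rad/s): [2.39, 2.39, 3.01, 3.14, 3.14, 3.14].

INTERFACE

Orientations are given as a unit quaternion [w, x, y, z].
In Python, from rig import sensors, capture, ctrl, cut_out, place_of gives the robot as it stands.
- The arm moves only by the shell command python3 -m jog 'ROWS' [FORCE]. ROWS is JSON, a list of rows, each a list of 3 entries, a list of its own where there are three numbers: the shift along the world's x, y, z in mm, then the turn, a rotation vector about the world's x, y, z in degrees, then the closure, from 0 (fully open) to 1 (shut). A call has exactly 8 rows; each row is the pose to reach, as a shift and turn from the pose commanded when the call began; what a row does not reach only later rows make up. A row lasts 1/12 s, in which the tool goes at most 41.7 mm and 7.16 degrees, less where a joint would pass 70% of its speed; a pose out of reach is approached as far as the arm can. A call with a gripper value outside its range is refused whole. The fingers move at their own pace and stop on an object; FORCE is the grip in N (left out, the last holds). Time passes only in rows, so rows that repeat a pose let the fingers close, or fill a call up. It gives the time, the measured TCP pose, the force and the opening at its end, in the units of the state.
- sensors.sense(): the state, without advancing time (a new reading comes with each control period).
- capture(name): name is "side" or "top" or "wrist"; returns a dict with "color" (480x640x3 uint8, blue, green, red), "z_map" (480x640 float32, mm along the optical axis (not along the pixel's ray), 0 where there is no reading), "camera_matrix" (3x3 intrinsics, pixels), "R" (3x3) and "t" (3): a world point X has camera coordinates R X + t. Camera axes: x right, y down, z forward; pixel columns grow to the right and rows downward; lengths in mm; the calibration is good to about 2 mm. A picture is of the moment at which its call begins.
- ctrl.finish_job(): hands the job in, once; it reports no verdict.
Trained networks look in a picture, given as the dict that the camera call returned (one of the last four; its "shot" number tells which), for a name from the list of things; names that differ only in an ending like _2 or _b are one class to them, and where a whole thing is asked for, a point or a joint stands for the part that bears it (a point fixed in the world has none). Each returns a list of dicts, best first, with "p" (0 to 1); they miss things now and then, are a little off and sometimes report something else, mostly with a low value. They report only what shows in the picture. A call takes as long as a camera call.
- cut_out(picture, query): "region" (480x640 bool, what is visible of it) and "box" ([left, top, right, bottom] in pixels, round what is visible of it).
- place_of(picture, query): "centre" ([row, column] in pixels: a listed point, or the origin of a listed thing).
The state is a dict: "time_s": time; "joints": joint angles; "dq": joint speeds; "tau": joint torques, N m; "eef_pos": TCP position; "ee_rot": TCP orientation; "force": force on the tool from outside, world axes, zero at the start; "wrist_torque": the same for the moment, N m; "grip_width": opening from 0.0 (shut) to 1.0 (fully open).
Only numpy, scipy, OpenCV 4.12 (cv2) and the standard library are available. Lean on these libraries where they do the work, as an engineer would, in place of code of your own. Each camera call takes 0.05 s, during which the arm holds its last target. There are 200 camera calls.

TASK

The soroban has just been tipped and laid flat, so all its beads have fallen towards the near rail. Finish clearing it as one does: run a fingertip along the cross-bar from the left end to the right (as seen from the robot's side), pushing every upper bead off the bar and up to the far rail as you pass, and leave the lower beads down. Use a light touch: do not press hard, lift the soroban or shove it about, and leave everything else on the table where it is.

Things in the scene. Friction and masses are not known exactly. Their poses are not given: they have to be found in the camera images.
- soroban: Abacus of dark wood with light beads, 235 x 118 mm, frame 18 mm high, ~0.7 kg, loose on rubber feet, lower beads towards the robot. Origin: on the table under the middle of the bar's far edge; x along the rods, near to far rail; y along the bar to its left end; z up. In x: near rail -82 to -70 mm, lower part to -10, cross-bar -10 to 0 (its top at z 16), upper part 0 to 24, far rail 24 to 36.
- upper_1 (a joint): Upper bead of the 1st (leftmost) rod (rod at soroban y = 92 mm): 0 = down on the bar, 0.012 m = up at the far rail. Slides with 0.15 N friction and stays. All beads are double cones, 22 mm across at the mid ridge, 9 mm at the ends, 12 mm thick along the rod; axis 13.5 mm, top 24.5 mm above the table (6.5 above the frame, 8.5 above the bar).
- upper_2 (a joint): Upper bead of the 2nd rod (rod at soroban y = 69 mm): 0 = down on the bar, 0.012 m = up at the far rail.
- upper_3 (a joint): Upper bead of the 3rd rod (rod at soroban y = 46 mm): 0 = down on the bar, 0.012 m = up at the far rail.
- upper_4 (a joint): Upper bead of the 4th rod (rod at soroban y = 23 mm): 0 = down on the bar, 0.012 m = up at the far rail.
- upper_5 (a joint): Upper bead of the 5th (middle) rod (rod at soroban y = 0 mm): 0 = down on the bar, 0.012 m = up at the far rail.
- upper_6 (a joint): Upper bead of the 6th rod (rod at soroban y = -23 mm): 0 = down on the bar, 0.012 m = up at the far rail.
- upper_7 (a joint): Upper bead of the 7th rod (rod at soroban y = -46 mm): 0 = down on the bar, 0.012 m = up at the far rail.
- upper_8 (a joint): Upper bead of the 8th rod (rod at soroban y = -69 mm): 0 = down on the bar, 0.012 m = up at the far rail.
- upper_9 (a joint): Upper bead of the 9th (rightmost) rod (rod at soroban y = -92 mm): 0 = down on the bar, 0.012 m = up at the far rail.
- lower_1 (a joint): Topmost lower bead of the 1st (leftmost) rod: 0 = down, 0.012 m = up at the bar. Each rod has 4 lower beads packed against the near rail, which leaves 12 mm free before the bar; the topmost slides as lightly as the upper beads.
- lower_2 (a joint): Topmost lower bead of the 2nd rod: 0 = down, 0.012 m = up at the bar.
- lower_3 (a joint): Topmost lower bead of the 3rd rod: 0 = down, 0.012 m = up at the bar.
- lower_4 (a joint): Topmost lower bead of the 4th rod: 0 = down, 0.012 m = up at the bar.
- lower_5 (a joint): Topmost lower bead of the 5th (middle) rod: 0 = down, 0.012 m = up at the bar.
- lower_6 (a joint): Topmost lower bead of the 6th rod: 0 = down, 0.012 m = up at the bar.
- lower_7 (a joint): Topmost lower bead of the 7th rod: 0 = down, 0.012 m = up at the bar.
- lower_8 (a joint): Topmost lower bead of the 8th rod: 0 = down, 0.012 m = up at the bar.
- lower_9 (a joint): Topmost lower bead of the 9th (rightmost) rod: 0 = down, 0.012 m = up at the bar.
- pen: Bystander: black ball pen with a steel tip, 140 mm long, 11 mm thick, lying in front of the soroban's near rail; origin under its middle, x along it.
- eraser: Bystander: white eraser 45 x 18 x 12 mm beside the soroban's right end; origin under its centre.
- seal_case: Bystander: small wooden case for a name seal, 74 x 26 x 20 mm, lying beyond the soroban's far rail; origin under its centre.
- teacup: Bystander: grey-green handleless teacup, 74 mm across, 88 mm tall, right of the soroban; origin under its centre.
- teapot: Bystander: white teapot with blue handle, 128 mm across the body, 117 mm tall, standing on a wooden trivet 14 mm high to the right; origin under its centre.

How it is judged (in metres and radians):
On the way, in this order (a step that is already met when the one before it is completed fails the run):
1. the leftmost upper bead is up while the middle and the rightmost are still down (value of joint upper_1 above 0.009 m and value of joint each of upper_5, upper_9 below 0.003 m), for 0.1 s.
2. the middle upper bead is up while the rightmost is still down (value of joint upper_5 above 0.009 m and value of joint upper_9 below 0.003 m), for 0.1 s.
3. all nine upper beads are up (value of joint each of upper_1, upper_2, upper_3, upper_4, upper_5, upper_6, upper_7, upper_8, upper_9 above 0.009 m), for 0.2 s.
At the end, for the whole second after the job is handed in: All 9 upper beads stand at the far rail (moved more than 9 of their 12 mm), all lower beads are still down (within 3 mm), and the soroban lies flat and at rest on the table (all of step 3 and value of joint each of lower_1, lower_2, lower_3, lower_4, lower_5, lower_6, lower_7, lower_8, lower_9 below 0.003 m and linear speed of soroban below 0.01 m/s and angle between soroban's own z axis and vertical below 0.03 rad and height (world z) of soroban below 0.004 m); the robot touches nothing.
It fails at once if the soroban is lifted or tipped (more than 10 mm or 0.1 rad) (height (world z) of soroban above 0.01 m or angle between soroban's own z axis and vertical above 0.1 rad).
It fails at once if the soroban is shoved about (more than 35 mm from its start) (distance of soroban from where it was at the start of the episode above 0.035 m).
It fails at once if the soroban is pressed harder than 30 N (contact force between the fingers and soroban above 30 N).
It fails at once if a bystander is moved by more than 20 mm (distance of any of pen, eraser, seal_case, teacup, teapot from where it was at the start of the episode above 0.02 m).
It also fails if it takes over 61 s, if anything falls off the work surface, if the arm or the gripper's body presses on something with over 40 N, if the wrist force passes 120 N, or if a joint passes its speed limit or range.

## Working session

There is one attempt and no reset: what is moved stays moved. The work goes in short steps, Python scripts to look and compute and a shell command to move; the robot and the scene stay as the last step left them, time stands still between calls to the robot, and variables do not carry over. Pictures are saved under pics/ and viewed, on a budget of 10 in all, crops included, one or two more only if the job needs it, and the job is handed in when it is done.

```bash
mkdir -p pics; cat > h.py <<'E'
import numpy as np, cv2
from rig import sensors, capture, ctrl, cut_out, place_of
def cloud(c):
    z=c["z_map"].astype(float); K=np.array(c["camera_matrix"]); v,u=np.mgrid[0:480,0:640]
    P=np.stack([(u-K[0,2])*z/K[0,0],(v-K[1,2])*z/K[1,1],z],-1)
    P=(P-np.array(c["t"]).ravel())@np.array(c["R"]); P[z==0]=np.nan
    return P
def onplane(c,u,v,h):
    K=np.array(c["camera_matrix"]);R=np.array(c["R"]);t=np.array(c["t"]).ravel()
    d=R.T@np.linalg.solve(K,[u,v,1.]);o=-R.T@t
    return o+d*(h-o[2])/d[2]
def proj(c,X):
    p=np.array(c["camera_matrix"])@(np.array(c["R"])@np.array(X,float)+np.array(c["t"]).ravel()); return p[:2]/p[2]
E
python3 - <<'E'
from h import *
s=sensors.sense(); print(s["eef_pos"],s["ee_rot"],s["grip_width"],s["force"],ctrl.tip_extent)
for n in("top","side"):
    c=capture(n); cv2.imwrite(f"pics/{n}1.png",c["color"]); P=cloud(c)
    print(n, "cam at",(-np.array(c["R"]).T@np.array(c["t"]).ravel()).round())
    for q in("soroban","pen","eraser","seal_case","teacup","teapot"):
        r=cut_out(c,q); 
        if r:
            m=r[0]["region"]; p=P[m]; p=p[~np.isnan(p[:,0])]
            print(q,r[0]["p"],r[0]["box"],np.percentile(p,[2,50,98],axis=0).round().tolist())
            if q=="soroban":
                p=p[(p[:,2]>10)&(p[:,2]<32)]
                print(cv2.minAreaRect(p[:,:2].astype(np.float32)),len(p))
        r=place_of(c,q)
        if r: print("   place",r[0]["p"],r[0]["centre"],onplane(c,r[0]["centre"][1],r[0]["centre"][0],0).round(1))
E
```

```text
[216.22360883 478.13968076 247.71784687] [-2.72612896e-04  2.10793477e-01  9.77530395e-01 -6.02714616e-04] 1.0007747044877253 [ 0.47806023 -0.99964006  0.85370919] 17.0
top cam at [ 402.  -97. 1181.]
   place 0.55 [179.6, 222.5] [594.6  67.8   0. ]
pen 0.75 [207.7, 226.9, 278.5, 244.4] [[468.0, -32.0, -0.0], [484.0, 28.0, 9.0], [499.0, 89.0, 15.0]]
   place 0.83 [236.6, 241.3] [483.9  31.9   0. ]
eraser 0.74 [199.4, 194.0, 208.4, 205.9] [[549.0, 95.0, 3.0], [555.0, 104.0, 20.0], [563.0, 112.0, 25.0]]
seal_case 0.62 [180.4, 137.8, 220.7, 155.4] [[645.0, 75.0, -0.0], [657.0, 111.0, 19.0], [671.0, 146.0, 23.0]]
   place 0.77 [148.1, 200.5] [656.6 110.2   0. ]
teacup 0.96 [452.2, 106.1, 504.4, 150.7] [[642.0, -442.0, 23.0], [676.0, -408.0, 63.0], [710.0, -374.0, 90.0]]
   place 0.73 [135.8, 465.3] [ 676.6 -406.     0. ]
teapot 0.92 [453.2, 280.7, 575.7, 350.9] [[273.0, -549.0, 49.0], [329.0, -440.0, 100.0], [384.0, -367.0, 121.0]]
   place 0.78 [312.5, 495.6] [ 332.3 -454.3    0. ]
side cam at [362. 577. 802.]
soroban 0.65 [210.3, 258.9, 290.2, 367.7] [[499.0, -48.0, -1.0], [564.0, 81.0,
[... 228 characters left out ...]
9.0, -30.0, 0.0], [483.0, 34.0, 10.0], [499.0, 92.0, 14.0]]
eraser 0.58 [256.8, 280.2, 258.3, 289.7] [[567.0, 13.0, 14.0], [570.0, 20.0, 19.0], [575.0, 27.0, 24.0]]
   place 0.46 [244.9, 260.9] [ 594.9 -101.1    0. ]
seal_case 0.92 [182.0, 307.3, 213.4, 342.0] [[645.0, 79.0, 1.0], [656.0, 118.0, 19.0], [671.0, 150.0, 22.0]]
   place 0.25 [314.0, 237.6] [594.2  72.6   0. ]
teacup 0.91 [242.3, 113.3, 275.3, 158.1] [[642.0, -440.0, 10.0], [674.0, -386.0, 63.0], [710.0, -370.0, 88.0]]
   place 0.95 [150.5, 260.3] [ 675.1 -404.4    0. ]
teapot 0.76 [378.4, 97.2, 433.4, 161.1] [[272.0, -547.0, 24.0], [327.0, -413.0, 88.0], [384.0, -351.0, 119.0]]
   place 0.62 [152.3, 401.7] [ 329.3 -465.2    0. ]
```

View pics/top1.png

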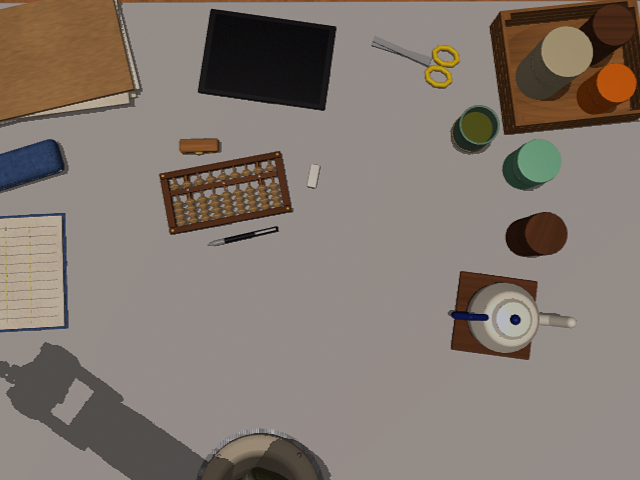

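View pics/side1.png

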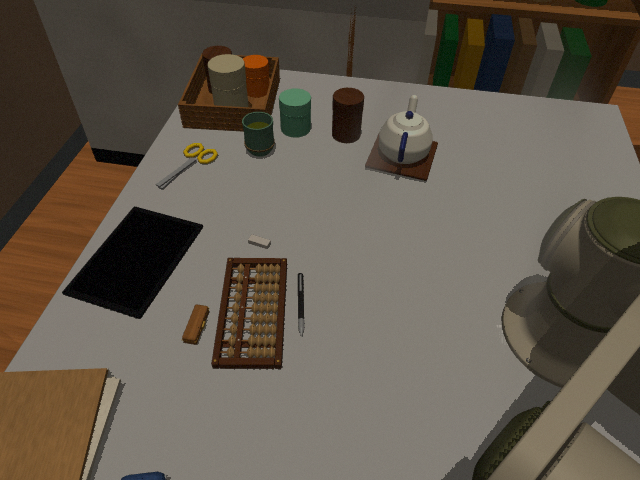

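Yaw is about +10.4° and the origin is about (593, 68). I'll move above it with the jaws shut, aligned so the closing line lies along the bar, and look again from near.

```bash
python3 -m jog '[[[25,-29,0],[0,0,4.3],1],[[50,-58,0],[0,0,8.7],1],[[75,-87,0],[0,0,13],1],[[100,-116,0],[0,0,17.3],1],[[125,-145,0],[0,0,21.7],1],[[150,-174,0],[0,0,26],1],[[175,-203,0],[0,0,30.3],1],[[200,-232,0],[0,0,34.7],1]]'
python3 -m jog '[[[25,-29,0],[0,0,0],1],[[50,-58,0],[0,0,0],1],[[75,-87,0],[0,0,0],1],[[100,-116,0],[0,0,0],1],[[125,-145,0],[0,0,0],1],[[153.6,-178.3,0],[0,0,0],1],[[153.6,-178.3,0],[0,0,0],1],[[153.6,-178.3,0],[0,0,0],1]]'
python3 - <<'E'
from h import *
from scipy.spatial.transform import Rotation as Ro
s=sensors.sense(); q=np.array(s["ee_rot"]); M=Ro.from_quat(q[[1,2,3,0]]).as_matrix()
print(s["eef_pos"],M.round(3).tolist(),s["grip_width"])
c=capture("wrist"); cv2.imwrite("pics/w1.png",c["color"]); P=cloud(c)
print("cam",(-np.array(c["R"]).T@np.array(c["t"]).ravel()).round(), "view",np.array(c["R"])[2].round(2))
for q in ("soroban","upper_1","lower_1"):
    for r in cut_out(c,q)[:1]:
        print(q,r["p"],r["box"]); p=P[r["region"]]; p=p[~np.isnan(p[:,0])]
        if q=="soroban":
            p=p[(p[:,2]>10)&(p[:,2]<32)]; print(cv2.minAreaRect(p[:,:2].astype(np.float32)),len(p))
    for r in place_of(c,q)[:1]:print("  place",r["p"],r["centre"],onplane(c,r["centre"][1],r["centre"][0],0).round(1))
E
```

```text
time_s: 1.97
eef_pos: [417.3, 244.7, 248.5]
ee_rot: [0.0, -0.092, 0.996, 0.0]
force: [-0.4, -0.0, -0.5]
grip_width: -0.002
time_s: 2.63
eef_pos: [570.7, 66.4, 247.6]
ee_rot: [-0.0, -0.089, 0.996, 0.0]
force: [0.0, 0.7, -0.2]
grip_width: -0.0
[570.71372247  66.39300733 247.57340833] [[-0.984, -0.177, -0.001], [-0.177, 0.984, 0.0], [0.001, 0.0, -1.0]] -5.976243466779851e-05
cam [487.  50. 373.] view [ 0.32  0.06 -0.95]
soroban 0.77 [181.0, 119.9, 462.5, 254.4]
((566.5094604492188, 60.45829772949219), (118.21345520019531, 235.10105895996094), 10.332688331604004) 26368
  place 0.91 [213.2, 324.0] [591.3  66.8   0. ]
upper_1 0.71 [386.2, 215.3, 411.8, 227.7]Traceback (most recent call last):
  File "<stdin>", line 12, in <module>
ValueError: it knows: eraser, pen, seal_case, soroban, teacup, teapot
```

View pics/w1.png

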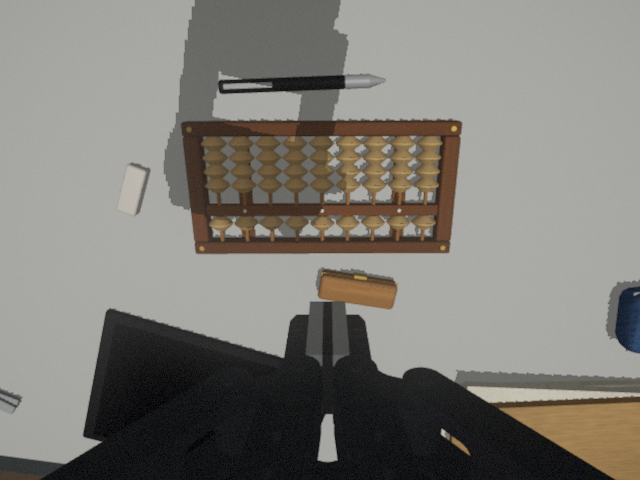

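The wrist picture shows the soroban at (181–462, 120–254), with the upper beads in the row at y≈222 resting on the bar at y≈210. The seal case is at (357,288), and the shut fingertips end at (327,305). Next I'll measure the tip and the soroban in the same camera.

```bash
cat >> h.py <<'E'
YAW=np.radians(10.35); EX=np.array([np.cos(YAW),np.sin(YAW)]); EY=np.array([-EX[1],EX[0]])
E
python3 - <<'E'
from h import *
c=capture("wrist"); P=cloud(c); s=sensors.sense(); tcp=s["eef_pos"]
Q=P[250:420,250:400].reshape(-1,3); Q=Q[Q[:,2]>180]
d=(Q[:,:2]-tcp[:2]); x=d@EX; y=d@EY; z=Q[:,2]-tcp[2]
for lo,hi in((-40,-15),(-15,-10),(-10,0),(0,15),(15,30),(30,50)):
    m=(z>lo)&(z<=hi)&(abs(x)<60)
    if m.sum(): print(lo,hi,m.sum(),"x",np.percentile(x[m],[2,50,98]).round(1),"y",np.percentile(y[m],[2,50,98]).round(1))
r=cut_out(c,"soroban")[0]; p=P[r["region"]]; p=p[~np.isnan(p[:,0])]; p=p[(p[:,2]>5)&(p[:,2]<35)]
(cx,cy),sz,a=cv2.minAreaRect(p[:,:2].astype(np.float32)); print(cx,cy,sz,a)
o=np.array([cx,cy])+23*EX; print("origin",o,"h frame",np.percentile(p[:,2],[50,98]))
# height and bead ridge positions in soroban frame
f=(p[:,:2]-o); fx=f@EX; fy=f@EY
for lo,hi in((-82,-71),(25,36)):
    m=(fx>lo)&(fx<hi); print("rail z",np.median(p[m,2]))
m=(p[:,2]>21.5)&(fx>-8); print("upper tops x",np.percentile(fx[m],[5,50,95]),m.sum())
h,e=np.histogram(fy[m],bins=np.arange(-110,111,4)); print(h)
m=(p[:,2]>21.5)&(fx<-18); print("lower tops x max",np.percentile(fx[m],[95,99]))
E
```

```text
-40 -15 1 x [-10.7 -10.7 -10.7] y [-3.4 -3.4 -3.4]
-15 -10 213 x [-12.1 -11.5  -7.2] y [-11.4  -0.4  10.3]
-10 0 1029 x [-12.2  -8.5  -7. ] y [-13.4  -0.8  12.2]
0 15 2006 x [-12.2 -10.9  -7. ] y [-13.7  -0.8  12.4]
15 30 3360 x [-14.4 -11.5   8. ] y [-20.   -0.8  18.1]
30 50 4718 x [-17.9 -12.6  -1.6] y [-20.9  -3.5  17.5]
566.04150390625 60.711883544921875 (117.34788513183594, 235.7705841064453) 10.391121864318848
origin [588.66726237  64.84408076] h frame [17.39913923 23.39422578]
rail z 17.306462719215624
rail z 17.27623893915049
upper tops x [4.51785689 6.5008661  9.04380623] 490
[ 0  0  0 14 23 16  0  0  2 20 22  9  0  0  7 28 16  8  0  0  8 25 16  2
  0  4 14 28 11  1  0  5 18 21  7  0  0  9 23 16  7  0  0 15 22 17  3  0
  4 17 22  9  1  0  0]
lower tops x max [-26.65123369 -25.45476788]
```

```bash
python3 -m jog '[[[-2,25,0],[0,0,0],1],[[-5,60,0],[0,0,0],1],[[-8,86,-20],[0,0,0],1],[[-8,86,-60],[0,0,0],1],[[-8,86,-100],[0,0,0],1],[[-8,86,-140],[0,0,0],1],[[-8,86,-175],[0,0,0],1],[[-8,86,-191],[0,0,0],1]]'
python3 - <<'E'
from h import *
s=sensors.sense(); tcp=s["eef_pos"]; print(tcp)
c=capture("wrist"); cv2.imwrite("pics/w2.png",cv2.resize(c["color"],(800,600))); P=cloud(c)
d=P[...,:2]-tcp[:2]; x=d@EX; y=d@EY; z=P[...,2]
m=(z>42)&(z<60)&(abs(x)<25)&(abs(y)<25); print("tip x",np.percentile(x[m],[2,50,98]).round(1),"y",np.percentile(y[m],[2,98]).round(1),"zmin",np.percentile(z[m],2))
m=(z>22)&(z<30)&(abs(y)<80)&(abs(x)<60)
for k in range(-78,60,4):
    mm=m&(y>=k)&(y<k+4)
    if mm.sum()>5: print(k,mm.sum(),np.histogram(x[mm],bins=np.arange(-45,46,5))[0])
for a,b in((-60,-40),(20,60),(-40,60)):
    mm=(x>a)&(x<b)&(abs(y)<30)&(z>12)&(z<21); print(a,b,np.median(z[mm]),np.percentile(x[mm],[1,99]).round(1))
E
```

```text
time_s: 3.6
eef_pos: [559.4, 154.6, 53.1]
ee_rot: [-0.003, -0.091, 0.996, 0.0]
force: [-0.2, 0.6, -0.1]
grip_width: 0.0
[559.41004539 154.59947918  53.06875706]
tip x [-12.2 -10.9  -6.9] y [-13.5  12.3] zmin 42.48102053226265
-78 162 [ 3 33  0 33  0 16 16  0  0  0  0  0 20  9  0  0  0  0]
-74 420 [23 69  0 82  2 48 33  0  0  0  0  0 45 21  0  0  0  0]
-70 356 [ 9 68  0 77  0 39 30  0  0  0  0  0 27 20  0  0  0  0]
-66 57 [ 2 14  0 12  0  5  3  0  0  0  0  0  7  1  0  0  0  0]
-54 259 [ 6 48  0 52  0 34 20  0  0  0  0  0 35  3  0  0  0  0]
-50 450 [20 75  0 89  2 55 37  0  0  0  0  0 62  9  0  0  0  0]
-46 287 [ 5 55  0 58  0 29 25  0  0  0  0  0 40  7  0  0  0  0]
-42 12 [0 2 0 2 0 0 2 0 0 0 0 0 3 0 0 0 0 0]
-34 50 [ 0 11  0 13  0  4  1  0  0  0  0  0  6  0  0  0  0  0]
-30 341 [18 63  0 63  1 37 27  0  0  0  0  0 46  8  0  0  0  0]
-26 443 [22 71  0 87  4 46 36  0  0  0  0  0 62  8  0  0  0  0]
-22 189 [ 4 35  0 38  0 21 18  0  0  0  0  0 28  3  0  0  0  0]
-10 104 [ 1 30  0 20  0 12 13  0  0  0  0  0  0  0  0  0  0  0]
-6 331 [17 69  0 80  3 42 30  0  0  0  0  0  0  0  0  0  0  0]
-2 338 [13 72  0 75  2 43 37  0  0  0  0  0  0  0  0  0  0  0]
2 86 [ 2 17  0 27  0  9 13  0  0  0  0  0  0  0  0  0  0  0]
-60 -40 17.610133620956958 [-59.8 -40.2]
20 60 16.336468004473602 [20.1 38.1]
-40 60 17.38406737675909 [-39.5  34.8]
```

View pics/w2.png

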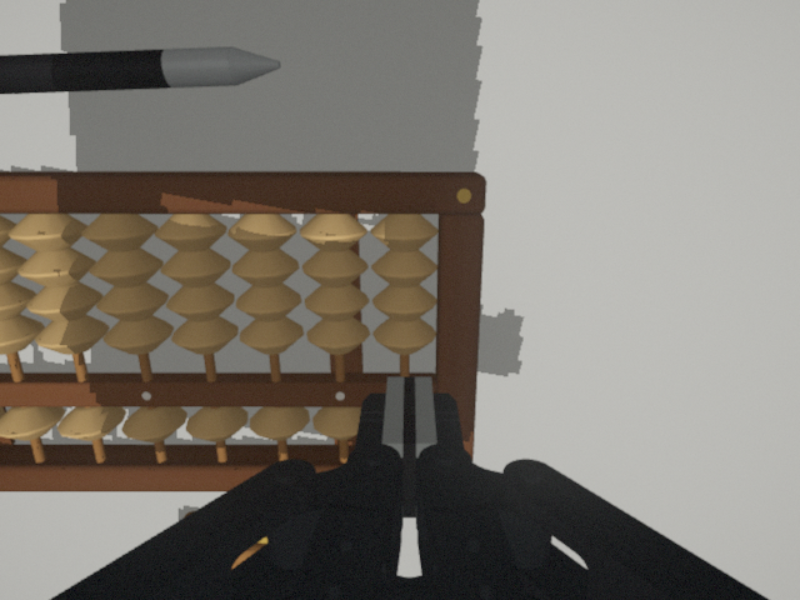

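The tip is over the bar in front of the 1st rod (tip at about (410,380), rod 1 at x≈404). The bead row is clear of it on the far side. I'll let the arm settle and shift 2.5 mm along the bar.

```bash
python3 -m jog '[[[0.4,-2.5,0],[0,0,0],1],[[0.4,-2.5,0],[0,0,0],1],[[0.4,-2.5,0],[0,0,0],1],[[0.4,-2.5,0],[0,0,0],1],[[0.4,-2.5,0],[0,0,0],1],[[0.4,-2.5,0],[0,0,0],1],[[0.4,-2.5,0],[0,0,0],1],[[0.4,-2.5,0],[0,0,0],1]]'
cat >> h.py <<'E'
def rel():
    s=sensors.sense(); tcp=s["eef_pos"]; c=capture("wrist"); P=cloud(c)
    d=P[...,:2]-tcp[:2]; x=d@EX; y=d@EY; z=P[...,2]
    t=(z>tcp[2]-14)&(z<tcp[2]+5)&(abs(x)<25)&(abs(y)<25)
    tx,ty=np.percentile(x[t],2)+11, np.percentile(y[t],[2,98]).mean()
    x=x-tx; y=y-ty
    print("tcp",tcp.round(1),"F",s["force"].round(1),"cam offset",round(tx,1),round(ty,1))
    low=(z>23)&(z<28)
    for k in range(0,9):   # rods relative to nearest
        pass
    u=low&(x>5)&(x<45)&(y<-13)&(y>-120); ys=y[u]
    l=low&(x>-30)&(x<2)&(y<40)&(y>-120)
    def groups(m):
        o=np.argsort(y[m]); yy=y[m][o]; xx=x[m][o]
        return [(round(float(g[:,1].mean()),1),round(float(np.median(g[:,0])),1),len(g)) for g in np.split(np.c_[xx,yy],np.where(np.diff(yy)>3)[0]+1) if len(g)>20]
    print("upper (y,x)",groups(u)); print("lower (y,x)",groups(l))
    f=(z>15)&(z<20)&(abs(y)<60)&(x>22)&(x<60); print("rail far edge",np.percentile(x[f],99).round(1), "rail z",np.median(z[f]).round(1))
    return c
E
python3 -c "
from h import *
rel()"
```

```text
time_s: 4.32
eef_pos: [562.4, 151.6, 57.5]
ee_rot: [0.0, -0.09, 0.996, -0.0]
force: [1.3, -0.2, -0.0]
grip_width: 0.004
tcp [562.4 151.6  57.5] F [ 1.3 -0.2 -0. ] cam offset -1.2 -0.6
upper (y,x) [(-112.4, 18.0, 53), (-89.1, 18.7, 60), (-66.5, 18.5, 61), (-43.6, 17.8, 63), (-21.5, 17.6, 48)]
lower (y,x) [(-112.0, -26.9, 142), (-89.4, -26.9, 146), (-66.8, -27.3, 152), (-43.6, -27.2, 163), (-21.0, -22.4, 160), (1.9, -17.5, 167)]
rail far edge 44.1 rail z 17.2
```

```bash
python3 -m jog '[[[0,0,-10],[0,0,0],1],[[0,0,-17],[0,0,0],1],[[0,0,-20],[0,0,0],1],[[0,0,-20],[0,0,0],1],[[0,0,-20],[0,0,0],1],[[0,0,-20],[0,0,0],1],[[0,0,-20],[0,0,0],1],[[0,0,-20],[0,0,0],1]]'
python3 -m jog '[[[2,0.4,0],[0,0,0],1],[[4,0.7,0],[0,0,0],1],[[6,1.1,0],[0,0,0],1],[[8,1.5,0],[0,0,0],1],[[10,1.8,0],[0,0,0],1],[[12,2.2,0],[0,0,0],1],[[13.5,2.5,0],[0,0,0],1],[[14.3,2.6,0],[0,0,0],1]]'
python3 - <<'E'
from h import *
c=rel(); cv2.imwrite("pics/w3.png",cv2.resize(c["color"],(800,600)))
E
```

```text
time_s: 5.03
eef_pos: [562.5, 151.6, 37.5]
ee_rot: [0.0, -0.09, 0.996, -0.0]
force: [0.4, -0.2, 0.8]
grip_width: -0.002
time_s: 5.7
eef_pos: [576.9, 154.2, 37.3]
ee_rot: [0.0, -0.09, 0.996, -0.0]
force: [0.4, -0.2, 0.8]
grip_width: -0.003
tcp [576.9 154.2  37.3] F [ 0.4 -0.2  0.8] cam offset -1.2 -3.9
upper (y,x) []
lower (y,x) [(-18.0, 1.5, 21), (3.4, -10.3, 275)]
rail far edge 32.7 rail z 17.3
```

View pics/w3.png

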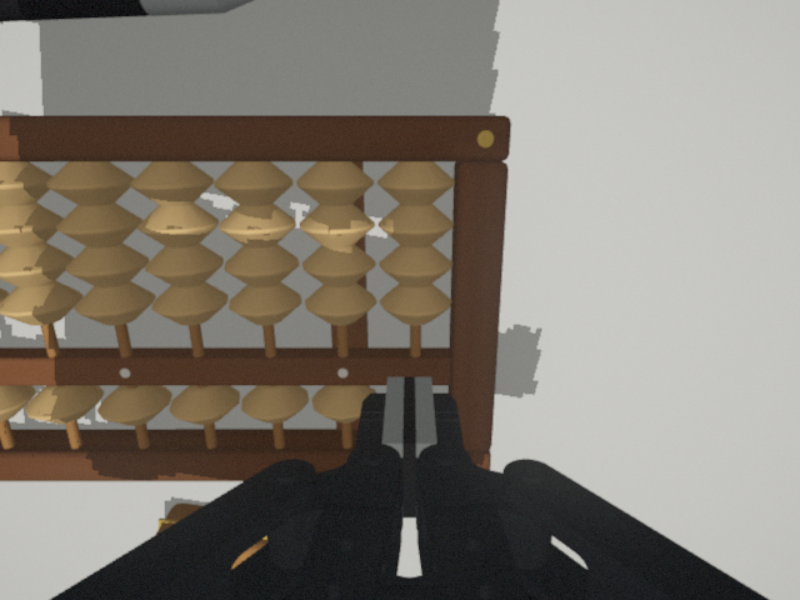

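Bead 1 is hidden behind the fingers and bead 2 is still down. I'll retract, step to rod 2, and check bead 1.

```bash
python3 -m jog '[[[-5,-1,0],[0,0,0],1],[[-10,-1.8,0],[0,0,0],1],[[-14.3,-2.6,0],[0,0,0],1],[[-14.3,-2.6,0],[0,0,0],1],[[-13,-10,0],[0,0,0],1],[[-11.5,-17,0],[0,0,0],1],[[-10.4,-23.7,0],[0,0,0],1],[[-10.4,-23.7,0],[0,0,0],1]]'
python3 - <<'E'
from h import *
c=rel(); cv2.imwrite("pics/w4.png",cv2.resize(c["color"],(800,600)))
E
```

```text
time_s: 6.42
eef_pos: [566.8, 128.8, 37.3]
ee_rot: [0.0, -0.09, 0.996, -0.0]
force: [-0.3, 0.1, 0.8]
grip_width: -0.005
tcp [566.8 128.8  37.3] F [-0.3  0.1  0.8] cam offset -7.3 -0.1
upper (y,x) [(-113.0, 23.7, 75), (-90.0, 24.0, 63), (-66.9, 24.5, 57), (-43.9, 24.2, 78), (-22.4, 23.8, 52)]
lower (y,x) [(-112.5, -20.9, 195), (-89.6, -21.2, 176), (-66.9, -21.1, 178), (-44.4, -20.7, 217), (-6.5, -10.3, 700), (24.3, -21.0, 222)]
rail far edge 32.7 rail z 17.5
```

View pics/w4.png

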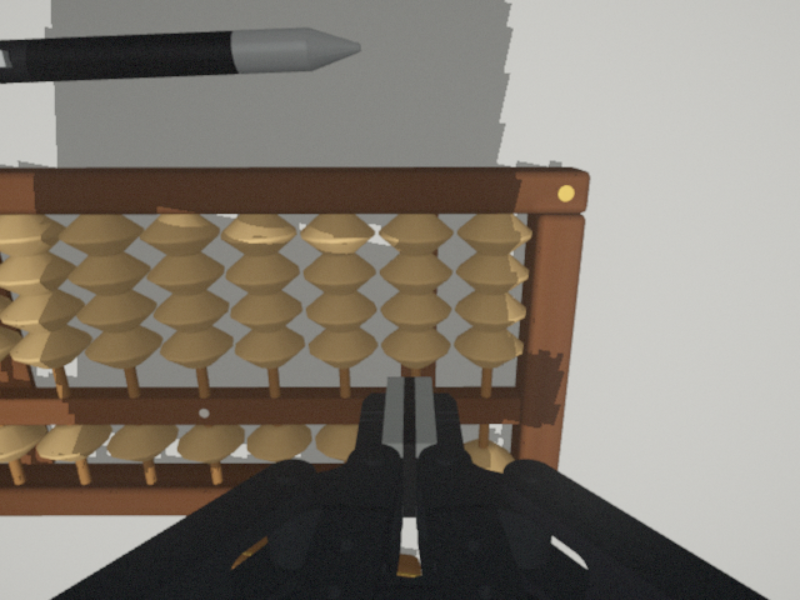

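Bead 1 now stands at the far rail at (487,455), and the other beads and the frame are undisturbed. Next I'll measure how far it moved.

```bash
cat >> h.py <<'E'
def beads():
    c=capture("wrist"); s=sensors.sense(); P=cloud(c); d=P[...,:2]-s["eef_pos"][:2]; x=d@EX+1.2; y=d@EY+.6; z=P[...,2]
    for k in range(-9,10):
        m=(z>22.6)&(z<26)&(abs(y-23*k)<4)&(x>5)&(x<45); l=(z>22.6)&(z<26)&(abs(y-23*k)<4)&(x<3)&(x>-30)
        if m.sum()>5 or l.sum()>5: print(k,m.sum(),"upper x",np.percentile(x[m],[10,50,90]).round(1) if m.sum() else None,"lower max",np.percentile(x[l],95).round(1) if l.sum() else None)
    return c
E
python3 -c "
from h import *
beads()"
```

```text
-5 74 upper x [16.6 17.9 18.9] lower max -15.3
-4 83 upper x [16.8 17.9 18.8] lower max -15.4
-3 93 upper x [17.5 18.6 19.6] lower max -15.4
-2 91 upper x [17.3 18.4 19.2] lower max -15.2
-1 94 upper x [16.4 17.7 18.9] lower max -15.2
0 0 upper x None lower max -10.1
1 0 upper x None lower max -15.2
```

```bash

python3 -m jog '[[[3,0.5,0],[0,0,0],1],[[6,1.1,0],[0,0,0],1],[[9,1.6,0],[0,0,0],1],[[12,2.2,0],[0,0,0],1],[[13.5,2.4,0],[0,0,0],1],[[14.6,2.7,0],[0,0,0],1],[[14.6,2.7,0],[0,0,0],1],[[14.6,2.7,0],[0,0,0],1]]'
python3 -m jog '[[[-5,-1,0],[0,0,0],1],[[-10,-1.8,0],[0,0,0],1],[[-14.6,-2.7,0],[0,0,0],1],[[-14.6,-2.7,0],[0,0,0],1],[[-13,-11,0],[0,0,0],1],[[-11.5,-19,0],[0,0,0],1],[[-10.5,-25.3,0],[0,0,0],1],[[-10.5,-25.3,0],[0,0,0],1]]'
python3 -m jog '[[[3,0.5,0],[0,0,0],1],[[6,1.1,0],[0,0,0],1],[[9,1.6,0],[0,0,0],1],[[12,2.2,0],[0,0,0],1],[[13.5,2.4,0],[0,0,0],1],[[14.6,2.7,0],[0,0,0],1],[[14.6,2.7,0],[0,0,0],1],[[14.6,2.7,0],[0,0,0],1]]'
python3 -m jog '[[[-5,-1,0],[0,0,0],1],[[-10,-1.8,0],[0,0,0],1],[[-14.6,-2.7,0],[0,0,0],1],[[-14.6,-2.7,0],[0,0,0],1],[[-13,-11,0],[0,0,0],1],[[-11.5,-19,0],[0,0,0],1],[[-10.5,-25.3,0],[0,0,0],1],[[-10.5,-25.3,0],[0,0,0],1]]'
python3 - <<'E'
from h import *
c=beads(); cv2.imwrite("pics/w5.png",cv2.resize(c["color"],(800,600)))
E
```

```text
time_s: 7.18
eef_pos: [580.9, 133.2, 37.2]
ee_rot: [-0.0, -0.09, 0.996, 0.0]
force: [-0.3, 0.2, -1.1]
grip_width: 0.001
time_s: 7.85
eef_pos: [570.9, 106.2, 37.3]
ee_rot: [0.0, -0.089, 0.996, -0.0]
force: [-0.1, -0.2, 0.5]
grip_width: -0.0
time_s: 8.52
eef_pos: [585.0, 110.6, 37.2]
ee_rot: [-0.0, -0.09, 0.996, 0.0]
force: [-0.1, -0.4, 0.0]
grip_width: -0.003
time_s: 9.18
eef_pos: [575.0, 83.6, 37.3]
ee_rot: [0.0, -0.089, 0.996, -0.0]
force: [-1.3, -0.4, 0.2]
grip_width: -0.003
-5 85 upper x [17.7 18.6 19.6] lower max -15.2
-4 80 upper x [17.1 18.2 19.1] lower max -15.3
-3 97 upper x [16.6 17.8 18.8] lower max -15.2
-2 92 upper x [16.9 17.9 19. ] lower max -15.4
-1 77 upper x [17.2 18.5 19.5] lower max -15.2
0 0 upper x None lower max -10.1
1 0 upper x None lower max -15.2
2 1 upper x [26. 26. 26.] lower max -15.2
3 107 upper x [26.  27.  28.1] lower max -15.3
```

View pics/w5.png

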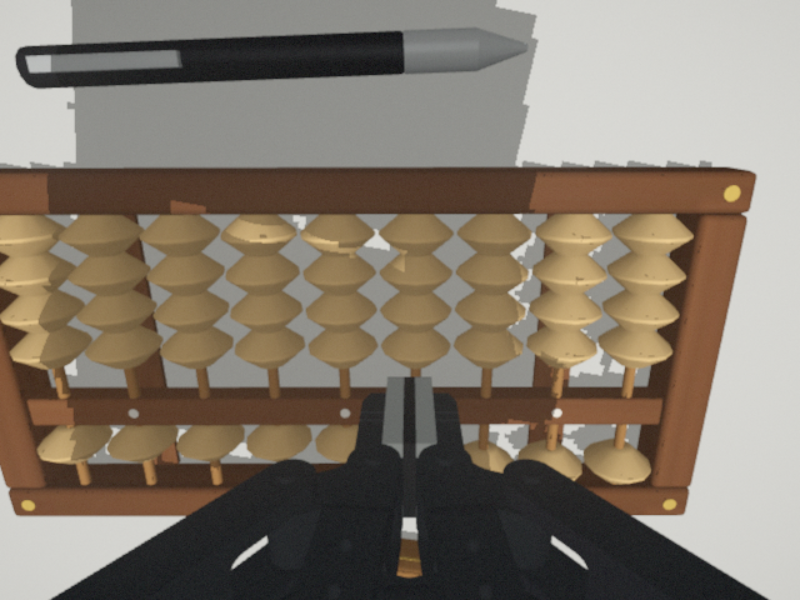

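Beads 1–3 are up, but bead 1 has moved only about 9 mm, which is marginal (a gap to the rail still shows). I'll go back over beads 3, 2 and 1 with a 3 mm deeper push before going on.

```bash

python3 -m jog '[[[-2,11.3,0],[0,0,0],1],[[-4.1,22.6,0],[0,0,0],1],[[-4.1,22.6,0],[0,0,0],1],[[4,24,0],[0,0,0],1],[[9,25,0],[0,0,0],1],[[12,25.5,0],[0,0,0],1],[[13.2,25.8,0],[0,0,0],1],[[13.2,25.8,0],[0,0,0],1]]'
python3 -m jog '[[[-8,-1.5,0],[0,0,0],1],[[-17.3,-3.2,0],[0,0,0],1],[[-17.3,-3.2,0],[0,0,0],1],[[-19.3,8.1,0],[0,0,0],1],[[-21.4,19.4,0],[0,0,0],1],[[-21.4,19.4,0],[0,0,0],1],[[-21.4,19.4,0],[0,0,0],1],[[-21.4,19.4,0],[0,0,0],1]]'
python3 -m jog '[[[4,0.7,0],[0,0,0],1],[[8,1.4,0],[0,0,0],1],[[12,2.2,0],[0,0,0],1],[[14,2.5,0],[0,0,0],1],[[15,2.7,0],[0,0,0],1],[[16.3,3,0],[0,0,0],1],[[17.3,3.2,0],[0,0,0],1],[[17.3,3.2,0],[0,0,0],1]]'
python3 -m jog '[[[-8,-1.5,0],[0,0,0],1],[[-17.3,-3.2,0],[0,0,0],1],[[-17.3,-3.2,0],[0,0,0],1],[[-19.3,8.1,0],[0,0,0],1],[[-21.4,19.4,0],[0,0,0],1],[[-21.4,19.4,0],[0,0,0],1],[[-21.4,19.4,0],[0,0,0],1],[[-21.4,19.4,0],[0,0,0],1]]'
python3 -m jog '[[[4,0.7,0],[0,0,0],1],[[8,1.4,0],[0,0,0],1],[[12,2.2,0],[0,0,0],1],[[14,2.5,0],[0,0,0],1],[[15,2.7,0],[0,0,0],1],[[16.3,3,0],[0,0,0],1],[[17.3,3.2,0],[0,0,0],1],[[17.3,3.2,0],[0,0,0],1]]'
python3 -m jog '[[[-8,-1.5,0],[0,0,0],1],[[-17.3,-3.2,0],[0,0,0],1],[[-17.3,-3.2,0],[0,0,0],1],[[-13.2,-25.8,0],[0,0,0],1],[[-9.1,-48.4,0],[0,0,0],1],[[-4.9,-71,0],[0,0,0],1],[[-4.9,-71,0],[0,0,0],1],[[-4.9,-71,0],[0,0,0],1]]'
python3 - <<'E'
from h import *
c=beads(); print(sensors.sense()["eef_pos"])
E
```

```text
time_s: 9.9
eef_pos: [587.4, 111.3, 37.2]
ee_rot: [-0.0, -0.09, 0.996, 0.0]
force: [-1.7, 1.0, 1.5]
grip_width: 0.002
time_s: 10.57
eef_pos: [566.4, 130.7, 37.3]
ee_rot: [0.0, -0.091, 0.996, -0.0]
force: [0.8, -0.7, 0.2]
grip_width: -0.001
time_s: 11.23
eef_pos: [583.3, 133.5, 37.2]
ee_rot: [-0.001, -0.09, 0.996, -0.0]
force: [-2.2, -1.3, 1.1]
grip_width: 0.002
time_s: 11.9
eef_pos: [562.3, 153.4, 37.2]
ee_rot: [0.0, -0.091, 0.996, -0.0]
force: [-0.5, 0.1, 0.7]
grip_width: 0.0
time_s: 12.57
eef_pos: [579.2, 156.2, 37.2]
ee_rot: [-0.001, -0.09, 0.996, -0.0]
force: [-1.6, -0.3, 1.1]
grip_width: 0.002
time_s: 13.23
eef_pos: [575.1, 84.5, 37.4]
ee_rot: [0.0, -0.089, 0.996, 0.0]
force: [-0.6, 0.3, 0.0]
grip_width: -0.004
-5 94 upper x [17.3 18.5 19.6] lower max -15.5
-4 94 upper x [16.7 18.  19. ] lower max -15.5
-3 93 upper x [16.6 17.7 18.7] lower max -15.2
-2 102 upper x [16.7 17.6 18.7] lower max -15.5
-1 91 upper x [17.2 18.4 19.5] lower max -15.3
0 0 upper x None lower max -10.0
1 0 upper x None lower max -15.3
2 0 upper x None lower max -15.2
3 97 upper x [28.2 29.3 30.3] lower max -15.1
[574.81857219  85.37851402  37.30506661]
```

Bead 1 has now moved about 11.5 mm, with only about 2 N at contact. I'll continue with rods 4–6 at this depth.

```bash

python3 -m jog '[[[4,0.7,0],[0,0,0],1],[[8,1.4,0],[0,0,0],1],[[12,2.2,0],[0,0,0],1],[[14,2.5,0],[0,0,0],1],[[15,2.7,0],[0,0,0],1],[[16.3,3,0],[0,0,0],1],[[17.3,3.2,0],[0,0,0],1],[[17.3,3.2,0],[0,0,0],1]]'
python3 -m jog '[[[-8,-1.5,0],[0,0,0],1],[[-17.3,-3.2,0],[0,0,0],1],[[-17.3,-3.2,0],[0,0,0],1],[[-17.3,-3.2,0],[0,0,0],1],[[-15.3,-14.5,0],[0,0,0],1],[[-13.2,-25.8,0],[0,0,0],1],[[-13.2,-25.8,0],[0,0,0],1],[[-13.2,-25.8,0],[0,0,0],1]]'
python3 -m jog '[[[4,0.7,0],[0,0,0],1],[[8,1.4,0],[0,0,0],1],[[12,2.2,0],[0,0,0],1],[[14,2.5,0],[0,0,0],1],[[15,2.7,0],[0,0,0],1],[[16.3,3,0],[0,0,0],1],[[17.3,3.2,0],[0,0,0],1],[[17.3,3.2,0],[0,0,0],1]]'
python3 -m jog '[[[-8,-1.5,0],[0,0,0],1],[[-17.3,-3.2,0],[0,0,0],1],[[-17.3,-3.2,0],[0,0,0],1],[[-17.3,-3.2,0],[0,0,0],1],[[-15.3,-14.5,0],[0,0,0],1],[[-13.2,-25.8,0],[0,0,0],1],[[-13.2,-25.8,0],[0,0,0],1],[[-13.2,-25.8,0],[0,0,0],1]]'
python3 -m jog '[[[4,0.7,0],[0,0,0],1],[[8,1.4,0],[0,0,0],1],[[12,2.2,0],[0,0,0],1],[[14,2.5,0],[0,0,0],1],[[15,2.7,0],[0,0,0],1],[[16.3,3,0],[0,0,0],1],[[17.3,3.2,0],[0,0,0],1],[[17.3,3.2,0],[0,0,0],1]]'
python3 -m jog '[[[-8,-1.5,0],[0,0,0],1],[[-17.3,-3.2,0],[0,0,0],1],[[-17.3,-3.2,0],[0,0,0],1],[[-17.3,-3.2,0],[0,0,0],1],[[-15.3,-14.5,0],[0,0,0],1],[[-13.2,-25.8,0],[0,0,0],1],[[-13.2,-25.8,0],[0,0,0],1],[[-13.2,-25.8,0],[0,0,0],1]]'
python3 - <<'E'
from h import *
c=beads(); cv2.imwrite("pics/w6.png",cv2.resize(c["color"],(800,600)))
E
```

```text
time_s: 13.95
eef_pos: [591.6, 88.5, 37.2]
ee_rot: [-0.001, -0.09, 0.996, 0.0]
force: [-1.9, -0.7, 1.6]
grip_width: 0.001
time_s: 14.62
eef_pos: [579.1, 61.6, 37.2]
ee_rot: [0.0, -0.089, 0.996, -0.0]
force: [0.2, 0.5, 0.3]
grip_width: -0.0
time_s: 15.28
eef_pos: [595.7, 65.9, 37.2]
ee_rot: [-0.001, -0.09, 0.996, 0.0]
force: [-1.2, 0.4, 2.4]
grip_width: 0.004
time_s: 15.95
eef_pos: [583.2, 39.0, 37.3]
ee_rot: [0.0, -0.089, 0.996, -0.0]
force: [0.1, 0.3, 0.0]
grip_width: 0.001
time_s: 16.62
eef_pos: [599.8, 43.3, 37.2]
ee_rot: [-0.0, -0.09, 0.996, 0.0]
force: [-1.8, -0.7, 1.7]
grip_width: -0.001
time_s: 17.28
eef_pos: [587.3, 16.4, 37.2]
ee_rot: [0.0, -0.09, 0.996, -0.0]
force: [0.8, 0.5, -0.1]
grip_width: -0.007
-2 90 upper x [17.3 18.6 19.7] lower max -15.1
-1 78 upper x [17.2 18.2 19.1] lower max -14.9
0 0 upper x None lower max -10.0
1 0 upper x None lower max -15.0
2 0 upper x None lower max -14.8
3 101 upper x [28.2 29.6 30.5] lower max -15.2
4 108 upper x [28.3 29.4 30.7] lower max -15.1
5 107 upper x [28.4 29.6 30.8] lower max -14.5
```

View pics/w6.png

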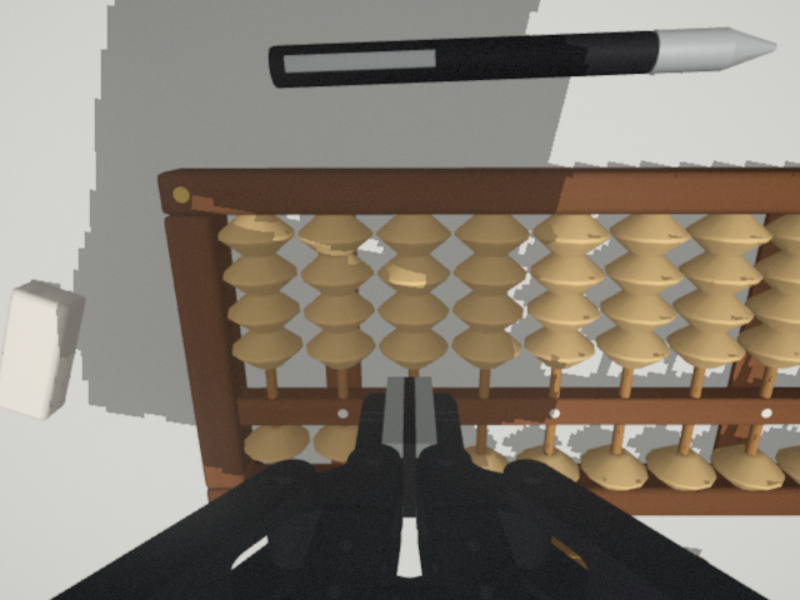

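Beads 1–6 are at the far rail, the row at y≈465 on the right. Beads 8 and 9, at (335,440) and (277,440), are still down, and the frame hasn't moved. I'll push 7, 8 and 9, then retract and lift.

```bash

python3 -m jog '[[[4,0.7,0],[0,0,0],1],[[8,1.4,0],[0,0,0],1],[[12,2.2,0],[0,0,0],1],[[14,2.5,0],[0,0,0],1],[[15,2.7,0],[0,0,0],1],[[16.3,3,0],[0,0,0],1],[[17.3,3.2,0],[0,0,0],1],[[17.3,3.2,0],[0,0,0],1]]'
python3 -m jog '[[[-8,-1.5,0],[0,0,0],1],[[-17.3,-3.2,0],[0,0,0],1],[[-17.3,-3.2,0],[0,0,0],1],[[-17.3,-3.2,0],[0,0,0],1],[[-15.3,-14.5,0],[0,0,0],1],[[-13.2,-25.8,0],[0,0,0],1],[[-13.2,-25.8,0],[0,0,0],1],[[-13.2,-25.8,0],[0,0,0],1]]'
python3 -m jog '[[[4,0.7,0],[0,0,0],1],[[8,1.4,0],[0,0,0],1],[[12,2.2,0],[0,0,0],1],[[14,2.5,0],[0,0,0],1],[[15,2.7,0],[0,0,0],1],[[16.3,3,0],[0,0,0],1],[[17.3,3.2,0],[0,0,0],1],[[17.3,3.2,0],[0,0,0],1]]'
python3 -m jog '[[[-8,-1.5,0],[0,0,0],1],[[-17.3,-3.2,0],[0,0,0],1],[[-17.3,-3.2,0],[0,0,0],1],[[-17.3,-3.2,0],[0,0,0],1],[[-15.3,-14.5,0],[0,0,0],1],[[-13.2,-25.8,0],[0,0,0],1],[[-13.2,-25.8,0],[0,0,0],1],[[-13.2,-25.8,0],[0,0,0],1]]'
python3 -m jog '[[[4,0.7,0],[0,0,0],1],[[8,1.4,0],[0,0,0],1],[[12,2.2,0],[0,0,0],1],[[14,2.5,0],[0,0,0],1],[[15,2.7,0],[0,0,0],1],[[16.3,3,0],[0,0,0],1],[[17.3,3.2,0],[0,0,0],1],[[17.3,3.2,0],[0,0,0],1]]'
python3 -m jog '[[[-5,-1,0],[0,0,0],1],[[-12,-2.2,0],[0,0,0],1],[[-17.3,-3.2,0],[0,0,0],1],[[-17.3,-3.2,0],[0,0,0],1],[[-17.3,-3.2,20],[0,0,0],1],[[-17.3,-3.2,55],[0,0,0],1],[[-17.3,-3.2,90],[0,0,0],1],[[-17.3,-3.2,125],[0,0,0],1]]'
python3 -m jog '[[[-10,15,20],[0,0,0],1],[[-20,30,40],[0,0,0],1],[[-20,60,60],[0,0,0],1],[[-20,90,80],[0,0,0],1],[[-20,90,80],[0,0,0],1],[[-20,90,80],[0,0,0],1],[[-20,90,80],[0,0,0],1],[[-20,90,80],[0,0,0],1]]'
python3 - <<'E'
from h import *
c=capture("wrist"); cv2.imwrite("pics/w7.png",cv2.resize(c["color"],(800,600))); P=cloud(c)
r=cut_out(c,"soroban")[0]; p=P[r["region"]]; p=p[~np.isnan(p[:,0])]; p=p[(p[:,2]>5)&(p[:,2]<35)]
(cx,cy),sz,a=cv2.minAreaRect(p[:,:2].astype(np.float32)); print(cx,cy,sz,a)
f=p[:,:2]-np.array([cx,cy])-23*EX; fx=f@EX; fy=f@EY
for k in range(9):
    m=(p[:,2]>21.8)&(abs(fy-92+23*k)<6); u=m&(fx>-8); l=m&(fx<-8)
    print(k+1,"upper",np.median(fx[u]).round(1) if u.any() else None,"lower top",np.percentile(fx[l],95).round(1) if l.any() else None)
E
```

```text
time_s: 18.0
eef_pos: [604.0, 20.7, 37.2]
ee_rot: [-0.0, -0.09, 0.996, 0.0]
force: [-1.5, -0.6, 0.7]
grip_width: 0.004
time_s: 18.67
eef_pos: [591.3, -6.2, 37.2]
ee_rot: [0.0, -0.09, 0.996, -0.0]
force: [-0.9, 0.5, 0.2]
grip_width: 0.004
time_s: 19.33
eef_pos: [608.1, -1.9, 37.2]
ee_rot: [-0.0, -0.09, 0.996, 0.0]
force: [-1.7, -0.3, 0.8]
grip_width: 0.006
time_s: 20.0
eef_pos: [595.4, -28.8, 37.2]
ee_rot: [0.0, -0.09, 0.996, -0.0]
force: [0.1, 0.7, 0.2]
grip_width: 0.0
time_s: 20.67
eef_pos: [612.2, -24.5, 37.2]
ee_rot: [-0.0, -0.09, 0.996, 0.0]
force: [-1.0, -0.2, 1.2]
grip_width: -0.004
time_s: 21.33
eef_pos: [594.7, -27.8, 163.9]
ee_rot: [-0.0, -0.09, 0.996, 0.0]
force: [0.3, -0.6, -0.1]
grip_width: -0.001
time_s: 22.0
eef_pos: [574.8, 61.3, 241.2]
ee_rot: [-0.001, -0.09, 0.996, 0.0]
force: [-0.7, -0.9, 0.7]
grip_width: -0.002
566.4393920898438 60.484893798828125 (117.91502380371094, 235.6522674560547) 10.299384117126465
1 upper 18.0 lower top -27.3
2 upper 17.6 lower top -27.2
3 upper 18.0 lower top -27.3
4 upper 17.5 lower top -27.3
5 upper 17.4 lower top -26.7
6 upper 17.8 lower top -27.3
7 upper 17.7 lower top -27.4
8 upper 17.8 lower top -27.5
9 upper 17.7 lower top -26.9
```

View pics/w7.png

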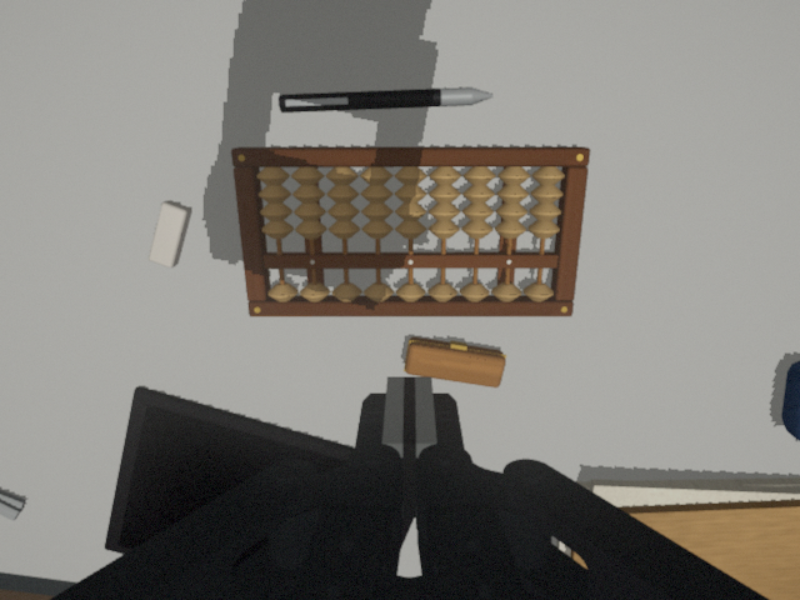

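All nine upper beads are at the far rail (row y≈292) with their ridges at 17.4–18.0 mm, where 18 is fully up. The lower beads are down, the soroban hasn't moved and the arm is clear.

```bash
python3 -c "
from h import *
print(ctrl.finish_job())"
```

```text
the job is handed in; nothing more can be done
None
```

All nine upper beads are up at the far rail and the job is handed in at about 22 s of the 61 s allowed; `finish_job` gives no verdict.

I worked left to right with the closed fingertips just above the bar. It was nine short pushes, each followed by a small retreat, rather than one continuous run, because a flat fingertip would have jammed against the sides of the beads.

**One correction:** my first pushes were too shallow. Bead 1 had moved only about 9 mm, so I went back over beads 3, 2 and 1 with a 3 mm deeper push while the middle and rightmost beads were still down. Bead 1 then measured about 11.5 mm.

**Last checks:**
- **Upper beads:** all nine ridges measured 17.4–18.0 mm in the soroban frame, where fully up is 18.
- **Lower beads:** all still down.
- **Soroban:** within 1 mm and 0.1° of where the same camera first saw it. Force readings at the end of each push were about 3 N or less.
- **Bystanders:** the pen, eraser and seal case looked undisturbed in the last picture. I did not measure them again, and the teacup and teapot were out of view but well away from the arm's path.
- **Disagreement:** the cameras differed by 2–3 mm on the soroban's absolute position, so I set the pushes from the wrist camera relative to the fingertip.

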